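# Run the X-ray analyser on the larger stone and hold the enabling lever

## Task

Get the larger of the two stones on the bench analyser measured: it has to lie over the middle of the measuring window, so if the smaller stone is on the window, first move that one to a free ringed place on the waiting mat; set stones down, never drop them on the thin window. Then swing the shielding lid fully shut, and only after that press the three-position enabling lever down with the fingers to about half its travel (the middle third; pressing it right through cuts the beam), and finish while still holding it there; leave the stone in the card tray alone.

Things in the scene. Friction and masses are not known exactly. Their poses are not given: they have to be found in the camera images.
- analyser: The bench-top X-ray analyser, a low white and grey housing 220 (x) x 310 (y) x 70 mm high, fixed. Origin: centre of its underside, on the table. z is up, its front faces its own -x (to the robot), +y is its left end. On its flat deck, 70 mm up: window and lid at the right, rubber waiting mat with two ringed places at the left, lever at the front left.
- window (a point): Centre of the measuring window: a black disc of 18 mm inside a 60 mm ring on a 78 mm square aluminium plate, at analyser (45, -75, 72) mm; the point lies on the plate's top. Axes as the analyser's.
- wait_near (a point): Centre of the ringed waiting place (ring 60 mm) nearer the window, on top of the 2 mm rubber mat, at analyser (45, 45, 72) mm.
- wait_far (a point): Centre of the other ringed waiting place, at the analyser's left end, at analyser (45, 115, 72) mm. Always empty at the start: one stone lies on the window and the other on the nearer waiting place; which is which varies.
- stone_large: The larger, pale stone, irregular, 44 (x) x 36 (y) x 32 (z) mm, 0.05 kg, origin at the centre of its underside; gripped across its y sides (36 mm) from above.
- large_mid (a point): The middle of the larger stone, 16 mm above its origin.
- stone_small: The smaller, dark stone, irregular, 34 (x) x 32 (y) x 28 (z) mm, 0.025 kg, origin at the centre of its underside; gripped across its y sides (32 mm) from above.
- small_mid (a point): The middle of the smaller stone, 14 mm above its origin.
- lid (a joint): Angle of the shielding lid: 0 shut, 1.65 rad fully open; starts open at 1.5 to 1.65, reaching up to 210 mm above the table. Stiff hinge: stays at any angle; 1 to 5 N at the free edge swings it. A grey hollow box, open below, 124 mm along the hinge, 125 mm from hinge to free edge, 50 mm high, 4 mm walls, a pane in its top; a black lip sticks 13 mm out of the free edge's wall half-way up.
- lid_hinge (a point): Middle of the hinge line, on the analyser's right rim at analyser (45, -145, 71) mm. The hinge line runs along the analyser's x; the shut lid reaches from it towards the analyser's +y. Axes turn with the lid: when shut they are the analyser's.
- lid_edge (a point): Point on the outside of the lid's top, 12 mm in from the middle of its free edge: 113 mm along y and 50 mm along z from the hinge in the lid's own axes. The lid's z points out of its top: up when shut, to the analyser's right when open. Push here to swing the lid over and press it home.
- lever (a joint): Angle of the enabling lever: 0 raised (its rest), grows as it is pressed, stop at 0.32 rad. Spring-returned: about 3 N at the paddle to start it, about 8 N at the stop, rising evenly. The middle third is 0.107 to 0.213 rad; at half travel, 0.16 rad, the lever is level. Beyond 0.27 rad it trips.
- lever_pad (a point): Middle of the top of the lever's black ribbed paddle (40 x 36 mm), 75 mm from the pivot at analyser (-30, 80, 88) mm. The lever reaches from the pivot to the analyser's front (-x). At rest it slopes up at 0.16 rad with this point 105 mm above the table; at half travel it is level, 93 mm; at the stop 81 mm.
- stone_third: A third stone, 34 x 39 x 33 mm, in a 62 mm card tray on the table to the right of the analyser; not part of the job. Origin at the centre of its underside.
There are look-alikes about, which are no part of the job. Leave any purple look-alike of the stone_small alone.

How it is judged (in metres and radians):
On the way:
1. the lid is fully shut over the larger stone, with the lever still up (value of joint lid below 0.05 rad and horizontal distance between large_mid and window below 0.02 m and value of joint lever below 0.06 rad), for 0.2 s.
At the end, for the whole second after the job is handed in: Larger stone on the window, middle within 20 mm of its centre; smaller one within 30 mm of the centre of either waiting place; lid shut (under 0.05 rad); fingers holding the enabling lever in the middle third of its travel (0.107 to 0.213 rad) (value of joint lever between 0.107 and 0.213 rad and contact force between the fingers and lever above 1 N and value of joint lid below 0.05 rad and horizontal distance between large_mid and window below 0.02 m and z of large_mid in the frame of window below 0.03 m and (horizontal distance between small_mid and wait_near below 0.03 m or horizontal distance between small_mid and wait_far below 0.03 m) and z of small_mid in the frame of wait_near below 0.03 m); the arm keeps its last pose, push and grip.
It fails at once if the lever is pressed right through (beyond 0.27 rad) (value of joint lever above 0.27 rad).
It fails at once if the lever is pressed into its middle third while the lid is not shut (value of joint lever above 0.107 rad and value of joint lid above 0.1 rad).
It fails at once if a stone is dropped (falls freely by more than about 15 mm) ((linear speed of stone_large above 0.55 m/s and contact force between the fingers and stone_large below 0.05 N) or (linear speed of stone_small above 0.55 m/s and contact force between the fingers and stone_small below 0.05 N)).
It fails at once if the stone in the card tray is moved by more than 30 mm (distance of stone_third from where it was at the start of the episode above 0.03 m).
It also fails if it takes over 72 s, if anything falls off the work surface, if the arm or the gripper's body presses on something with over 40 N, if the wrist force passes 120 N, or if a joint passes its speed limit or range.

## Robot

A 6-joint arm with a two-finger parallel gripper is mounted at the origin on a cart in front of the work surface, level with it; the furniture and walls round the work are solid. World frame = base frame: x ahead of the robot, y to its left, z up, the work surface at z = 0. Lengths are in mm, angles in rad, forces in N, time in s.
With the tool pointing down it reaches from about 375 to 750 mm from the base axis. Payload 9 kg.
Tool frame: the origin (TCP) lies midway between the tips of the shut fingers; the grasp point (between the pads) lies 19 mm behind it; z points along the fingers, y is the line along which they close (so a half turn about z gives the same grasp; the last joint's range is limited). The gripper opens to 85 mm and grips with 20 to 120 N. Pads are 22 mm wide; open, the fingers measure 114 mm over their backs; the gripper's body (76 mm by 85 mm) begins 54 mm behind the grasp point. The pads swing forward as they close: fully open they stand 13 mm farther back than shut.
Start: joints at [-1.38, 0.104, 0.097, 1.564, 0, 1.353], TCP at [238.518, -550.587, 231.331] pointing down, gripper open.
Joint ranges: [-2.99, 2.99], [-0.84, 1.86], [-1.1, 1.16], [-1.84, 2.11], [-1.51, 1.56], [-3.14, 3.14]. Speed limits (rad/s): [2.22, 2.22, 2.57, 3.14, 3.14, 3.14].

## Interface

Orientations are given as a rotation vector (axis times angle).
In Python, from rig import get_obs, optics, order gives the robot as it stands.
- The arm moves only by the tool jog_arm, never from a script. Its arguments are lists of equal length, an entry for each row: "translation": the shift along the tool's x, y, z in m, a list of three; "rot": the turn, a rotation vector about the tool's x, y, z in degrees, a list of three. A call has exactly 10 rows; each row shifts and turns the commanded pose from where the row before left it, along the tool's axes as they then stand; what a row does not reach is not made up. A row lasts 1/8 s, in which the tool goes at most 62.5 mm and 10.7 degrees, less where a joint would pass 70% of its speed; a pose out of reach is approached as far as the arm can. A call with a gripper value outside its range is refused whole. "claw" is the finger opening in m, from 0 to 0.0854, set as the call begins (left out, the last holds). The fingers move at their own pace and stop on an object; "grip_force" is the grip in N (left out, the last holds). Time passes only in rows, so rows that do not move let the fingers close, or fill a call up. It gives the time, the measured TCP pose, the force, the opening and the grip force at its end, in the units of the state.
- get_obs(): the state, without advancing time (a new reading comes with each control period).
- optics.grab_frame(name): name is "side" or "top"; returns a dict with "color" (400x640x3 uint8, red, green, blue), "camera_matrix" (3x3 intrinsics, pixels), "rvec" (rotation vector, rad) and "tvec" (3), from world to camera coordinates, as OpenCV has them. Camera axes: x right, y down, z forward; pixel columns grow to the right and rows downward; lengths in mm; the calibration is good to about 2 mm. A picture is of the moment at which its call begins. There is no depth.
- order.sign_off(): hands the job in; it is judged then, once.
The state is a dict: "clock": time; "q": joint angles; "qd": joint speeds; "tau": joint torques, N m; "eef_pos": TCP position; "tool_rot": TCP orientation; "wrist_force": force on the tool from outside, world axes, zero at the start; "moment": the same for the moment, N m; "grip_width": finger opening in mm; "gripper_force": force on a finger pad.
Only numpy, scipy, OpenCV 4.12 (cv2) and the standard library are available. Lean on these libraries where they do the work, as an engineer would, in place of code of your own. Each camera call takes 0.05 s, during which the arm holds its last target. There are 200 camera calls.

## Working session

There is one attempt and no reset: what is moved stays moved. The work goes in short steps, Python scripts to look and compute and a tool call to move; the robot and the scene stay as the last step left them, time stands still between calls to the robot, and variables do not carry over. Pictures are saved under pics/ and viewed, at most 10 in all, crops included, and the job is handed in when it is done.

Besides the shell and the picture viewer there is one more tool, called after "Request:" as a command line: name --argument value ..., lists and objects as JSON in quotes. jog_arm: Moves the arm, as the interface text tells. Its arguments: {"type":"object","properties":{"translation":{"type":"array","items":{"type":"array","items":{"type":"number"}}},"rot":{"type":"array","items":{"type":"array","items":{"type":"number"}}},"claw":{"type":"number"},"grip_force":{"type":"number"}},"required":["translation","rot"]}

```bash
mkdir -p pics; ls
cat > h.py <<'E'
import numpy as np, cv2
from scipy.spatial.transform import Rotation as R
from rig import get_obs, optics, order
def grab(n,save=None):
    f=optics.grab_frame(n)
    if save: cv2.imwrite('pics/'+save,cv2.cvtColor(f['color'],cv2.COLOR_RGB2BGR))
    return f
def cam(f):
    M=cv2.Rodrigues(np.array(f['rvec'],float))[0]; t=np.array(f['tvec'],float).ravel()
    return np.array(f['camera_matrix']),M,t
def ray(f,uv,z):
    K,M,t=cam(f); c=-M.T@t; d=M.T@np.linalg.inv(K)@np.array([uv[0],uv[1],1.])
    return c+d*(z-c[2])/d[2]
def proj(f,p):
    K,M,t=cam(f); return cv2.projectPoints(np.array(p,float).reshape(-1,1,3),np.array(f['rvec'],float),t,K,None)[0].reshape(-1,2)
E
python3 - <<'E'
from h import *
np.set_printoptions(suppress=True,precision=3)
for n in('top','side'):
    f=grab(n,n+'0.png'); K,M,t=cam(f); print(n,K[0,0],-M.T@t)
print(get_obs())
E
```

```text
pics
top 391.73097619015545 [ 519.024   52.09  1054.989]
side 435.7406470147472 [ 318.004 -686.638  637.425]
{'clock': 0.1, 'q': array([-1.38 ,  0.105,  0.097,  1.564, -0.   ,  1.353]), 'qd': array([-0.   , -0.002,  0.001, -0.   , -0.001, -0.001]), 'tau': array([  0.005, -55.821,  50.472,   0.013,  -0.   ,  -0.   ]), 'eef_pos': array([ 238.442, -550.27 ,  230.611]), 'tool_rot': array([-3.075, -0.637, -0.   ]), 'wrist_force': array([-0.172, -0.491, -1.014]), 'moment': array([ 0.054, -0.064, -0.012]), 'gripper_force': 0.0, 'grip_width': 85.13799865539019}
```

View pics/top0.png

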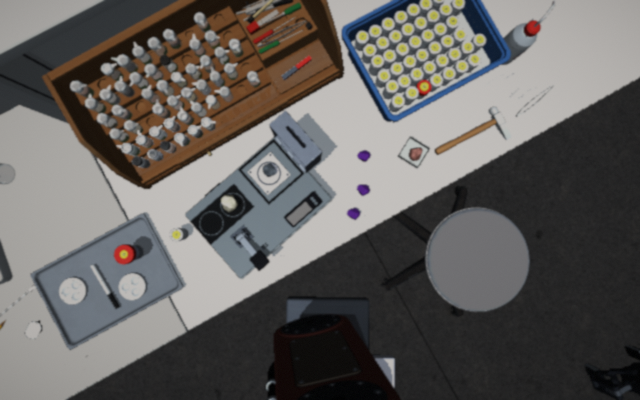

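View pics/side0.png

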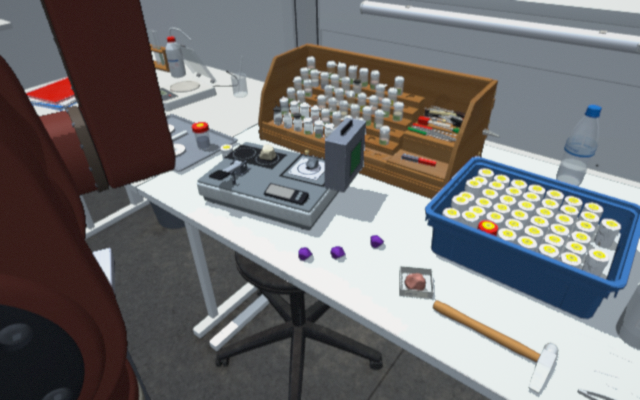

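The top view shows the analyser at about (262,205). The dark stone is on the window at (269,170) and the pale stone is on the near waiting place at (229,203). The purple look-alikes at (364,156), (363,189) and (354,213) are on the table and not part of the job. I'll enlarge the view to confirm.

Run:
```python
import cv2
a=cv2.imread('pics/top0.png')[105:285,175:345]; 
b=cv2.resize(a,None,fx=3.3,fy=3.3,interpolation=cv2.INTER_CUBIC)
cv2.imwrite('pics/c0.png',b)
```

```text
(no output)
```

View pics/c0.png

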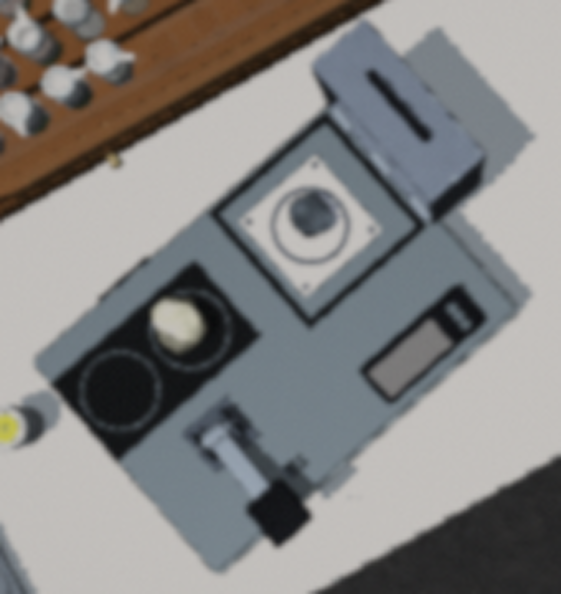

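The crop confirms it. The small dark-grey stone (not purple) is at crop (313,212) on the window. The large pale stone is at (179,323) on the near place. The far ring is empty at (120,390), and the lever paddle is at (279,511). Next I fit the analyser pose and measure the stones.

Run:
```python
from h import *
np.set_printoptions(suppress=True,precision=2)
f=grab('top'); s=grab('side')
c=lambda u,v:((u+.5)/3.3-.5+175,(v+.5)/3.3-.5+105)
obs=[(c(310.5,225.5),(45,-75),72),(c(190,329),(45,45),72),(c(120,390),(45,115),72),(c(279,511),(-105,80),104)]
W=np.array([ray(f,o[0],o[2])[:2] for o in obs]); A=np.array([o[1] for o in obs],float)
wm,am=W.mean(0),A.mean(0)
U,S,V=np.linalg.svd((A-am).T@(W-wm)); Rm=(U@V).T
th=np.arctan2(Rm[1,0],Rm[0,0]); t=wm-Rm@am
print('yaw',th,np.degrees(th),'t',t,'res',(A@Rm.T+t-W))
for n,p in dict(window=(45,-75),near=(45,45),far=(45,115),pad=(-105,80),pivot=(-30,80),hinge=(45,-145)).items(): print(n,Rm@np.array(p)+t)
img=f['color'].astype(int); hsv=cv2.cvtColor(f['color'],cv2.COLOR_RGB2HSV)
big=cv2.resize(f['color'],None,fx=4,fy=4,interpolation=cv2.INTER_CUBIC)
def blob(mask,cen,z,name):
    n,l,st,ce=cv2.connectedComponentsWithStats(mask.astype(np.uint8))
    k=l[int(cen[1]*4+2),int(cen[0]*4+2)]; 
    cs=cv2.findContours((l==k).astype(np.uint8),0,2)[0][0].reshape(-1,2)
    P=np.array([ray(f,((x+.5)/4-.5,(y+.5)/4-.5),z)[:2] for x,y in cs],np.float32)
    r=cv2.minAreaRect(P); L=(P-t)@Rm
    m=cv2.moments(P); print(name,'k',k,'area',st[k,4],'rect',r,'cent',m['m10']/m['m00'],m['m01']/m['m00'],'local ext',L.min(0),L.max(0))
    # widths vs angle
    for a in range(0,180,15):
        d=np.array([np.cos(np.radians(a)),np.sin(np.radians(a))]); q=P@d; print(a,round(float(np.ptp(q)),1),end='; ')
    print()
g=big.astype(int).sum(2)/3
blob(g>105,c(179,323),86,'large')
blob(g<110,c(313,212),84,'small')
p=c(179,323);print(img[int(p[1]),int(p[0])]);p=c(313,212);print(img[int(p[1]),int(p[0])])
def P3(a,z): return np.r_[Rm@np.array(a)+t,z]
print('side proj win,near,far,pad',proj(s,[P3((45,-75),72),P3((45,45),72),P3((45,115),72),P3((-105,80),105)]))
a=s['color'][:,:,::-1][105:225,190:370]; cv2.imwrite('pics/s1.png',cv2.resize(a,None,fx=4.4,fy=4.4,interpolation=cv2.INTER_CUBIC))
```

```text
yaw 0.7392305630528119 42.354791350005605 t [546.11 200.41] res [[ 0.82  0.32]
 [ 0.41 -0.23]
 [ 0.23  0.13]
 [-1.47 -0.22]]
window [629.89 175.31]
near [549.04 263.98]
far [501.88 315.71]
pad [414.61 188.79]
pivot [470.04 239.32]
hinge [677.05 123.58]
large k 80 area 2659 rect ((553.6945190429688, 271.3069152832031), (39.23098373413086, 32.16408157348633), 38.15160369873047) cent 553.0139415939668 271.6033736871876 local ext [33.65 31.3 ] [73.06 63.69]
0 35.7; 15 37.6; 30 38.3; 45 39.4; 60 39.7; 75 38.8; 90 37.1; 105 35.6; 120 33.4; 135 32.4; 150 33.1; 165 34.1; 
small k 43 area 2135 rect ((637.535888671875, 173.1389923095703), (33.32328796386719, 30.985408782958984), 16.814556121826172) cent 637.4110232370863 172.57656245007803 local ext [  32.52 -100.21] [ 64.12 -66.01]
0 34.5; 15 33.5; 30 31.8; 45 31.7; 60 32.6; 75 32.7; 90 31.8; 105 31.1; 120 33.1; 135 34.2; 150 35.3; 165 35.3; 
[194 191 177]
[66 74 81]
side proj win,near,far,pad [[309.25 167.64]
 [267.4  157.95]
 [244.46 152.65]
 [219.36 173.08]]
```

View pics/s1.png

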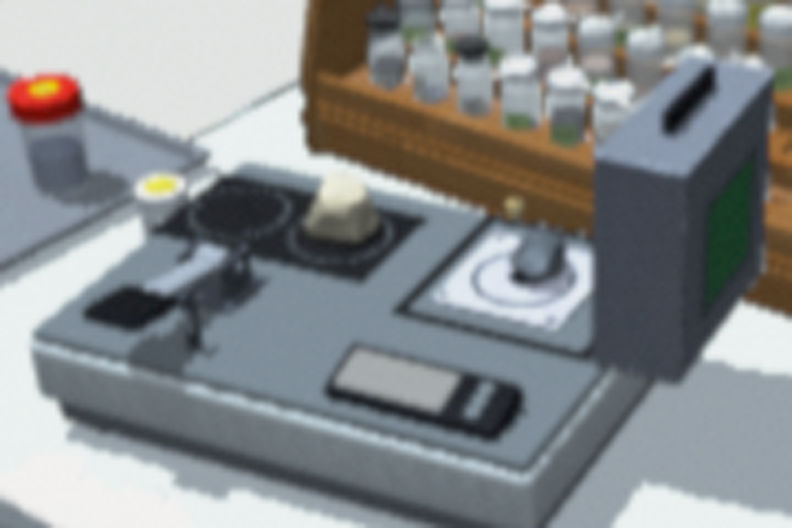

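The side crop shows the pale stone on the near ring at (342,210), the dark stone on the window at (540,258) and the lid open. I'll grip the small stone along the analyser's x and the large one along its y. First I raise the tool and turn it.

Request:
jog_arm --translation '[[0, 0, -0.005], [0, 0, -0.005], [0, 0, -0.005], [0, 0, -0.005], [0, 0, -0.005], [0, 0, -0.005], [0, 0, -0.005], [0, 0, -0.005], [0, 0, -0.005], [0, 0, 0]]' --rot '[[0, 0, -10.5], [0, 0, -10.5], [0, 0, -10.5], [0, 0, -10.5], [0, 0, -10.5], [0, 0, -10.5], [0, 0, -10.5], [0, 0, -10.5], [0, 0, -10.5], [0, 0, -10.5]]' --claw 0.055 --grip_force 25

```text
clock: 1.45
eef_pos: [238.5, -550.7, 276.6]
tool_rot: [1.358, 2.833, -0.001]
wrist_force: [0.0, 0.5, -0.2]
grip_width: 55.1
gripper_force: 0.0
```

```bash
cat >> h.py <<'E'
TH=0.73923; T=np.array([546.1,200.4])
def A2W(p): 
    c,s=np.cos(TH),np.sin(TH); return np.array([c*p[0]-s*p[1]+T[0],s*p[0]+c*p[1]+T[1],p[2]])
def plan(target,yaw_y):
    o=get_obs(); Rm=R.from_rotvec(o['tool_rot']); y=Rm.as_matrix()[:,1]; a=np.degrees(np.arctan2(y[1],y[0]))
    np.set_printoptions(suppress=True,precision=2)
    print('t',o['clock'],'pos',o['eef_pos'],'yangle',a,'rotz needed',-(((yaw_y-a)+180)%360-180),'tool delta mm',Rm.inv().apply(np.array(target)-o['eef_pos']),'q',o['q'],'F',o['wrist_force'],'w',o['grip_width'],o['gripper_force'])
    M=Rm.as_matrix(); print('zaxis',M[:,2])
E
python3 -c "
from h import *
plan([637.4,173,275],42.35)"
```

```text
t 1.45 pos [ 238.53 -550.69  276.58] yangle 38.76717190270553 rotz needed -3.582828097294481 tool delta mm [314.5  764.14   1.32] q [-1.38  0.12  0.2   1.65 -0.   -0.49] F [ 0.03  0.54 -0.19] w 55.074840749786674 0.0
zaxis [ 0. -0. -1.]
```

Request:
jog_arm --translation '[[0.0225, 0.0546, 0], [0.0225, 0.0546, 0], [0.0225, 0.0546, 0], [0.0225, 0.0546, 0], [0.0225, 0.0546, 0], [0.0225, 0.0546, 0], [0.0225, 0.0546, 0], [0.0225, 0.0546, 0], [0.0225, 0.0546, 0], [0.0225, 0.0546, 0]]' --rot '[[0, 0, 0], [0, 0, 0], [0, 0, 0], [0, 0, 0], [0, 0, 0], [0, 0, 0], [0, 0, 0], [0, 0, 0], [0, 0, 0], [0, 0, 0]]'

```text
clock: 2.7
eef_pos: [527.1, -33.1, 276.3]
tool_rot: [1.366, 2.828, -0.0]
wrist_force: [0.4, -0.5, -0.6]
grip_width: 54.6
gripper_force: 0.0
```

Request:
jog_arm --translation '[[0.0225, 0.0546, 0], [0.0225, 0.0546, 0], [0.0225, 0.0546, 0], [0.0225, 0.0546, 0], [0, 0, 0], [0, 0, 0.02], [0, 0, 0.03], [0, 0, 0.03], [0, 0, 0.02], [0, 0, 0]]' --rot '[[0, 0, 0], [0, 0, 0], [0, 0, 0], [0, 0, 0], [0, 0, -3.6], [0, 0, 0], [0, 0, 0], [0, 0, 0], [0, 0, 0], [0, 0, 0]]'

```text
clock: 3.95
eef_pos: [640.4, 171.2, 174.2]
tool_rot: [-1.276, -2.867, 0.003]
wrist_force: [0.2, 0.4, -0.6]
grip_width: 55.0
gripper_force: 0.0
```

```bash
python3 -c "
from h import *
plan([637.4,173,75.5],42.35)"
```

```text
t 3.95 pos [640.42 171.15 174.19] yangle 42.023050206546294 rotz needed -0.3269497934537071 tool delta mm [ 3.18 -0.72 98.7 ] q [ 0.06  0.3   0.21  1.49 -0.    0.9 ] F [ 0.18  0.39 -0.62] w 55.023039759547466 0.0
zaxis [-0. -0. -1.]
```

Request:
jog_arm --translation '[[0.003, -0.0007, 0.02], [0, 0, 0.025], [0, 0, 0.02], [0, 0, 0.015], [0, 0, 0.01], [0, 0, 0.006], [0, 0, 0.0025], [0, 0, 0], [0, 0, 0], [0, 0, 0]]' --rot '[[0, 0, 0], [0, 0, 0], [0, 0, 0], [0, 0, 0], [0, 0, 0], [0, 0, 0], [0, 0, 0], [0, 0, 0], [0, 0, 0], [0, 0, 0]]'

```text
clock: 5.2
eef_pos: [639.3, 173.0, 78.1]
tool_rot: [1.277, 2.87, 0.0]
wrist_force: [-0.7, -0.9, -0.0]
grip_width: 55.1
gripper_force: 0.0
```

Request:
jog_arm --translation '[[0, 0, 0], [0, 0, 0], [0, 0, 0], [0, 0, 0], [0, 0, 0], [0, 0, 0], [0, 0, 0], [0, 0, 0], [0, 0, 0], [0, 0, 0]]' --rot '[[0, 0, 0], [0, 0, 0], [0, 0, 0], [0, 0, 0], [0, 0, 0], [0, 0, 0], [0, 0, 0], [0, 0, 0], [0, 0, 0], [0, 0, 0]]' --claw 0.015 --grip_force 30

```text
clock: 6.45
eef_pos: [639.4, 173.1, 78.1]
tool_rot: [1.277, 2.87, 0.001]
wrist_force: [-0.1, 0.7, 5.0]
grip_width: 31.6
gripper_force: 29.8
```

```bash
python3 -c "
from h import *
plan(A2W([48,120,130]),42.35)
for n,r in(('top',(230,330,120,220)),('side',(260,370,100,200))):
    f=grab(n)['color'][r[2]:r[3],r[0]:r[1],::-1]
    globals()[n]=cv2.resize(f,(396,396),interpolation=cv2.INTER_CUBIC)
cv2.imwrite('pics/g1.png',np.hstack([top,side]))"
```

```text
t 6.45 pos [639.38 173.07  78.14] yangle 42.02201507146716 rotz needed -0.32798492853282823 tool delta mm [203.    -3.66 -51.93] q [0.07 0.32 0.06 1.31 0.   0.9 ] F [-0.15  0.67  4.98] w 31.58302105898064 29.846821583923884
zaxis [ 0.  0. -1.]
```

View pics/g1.png

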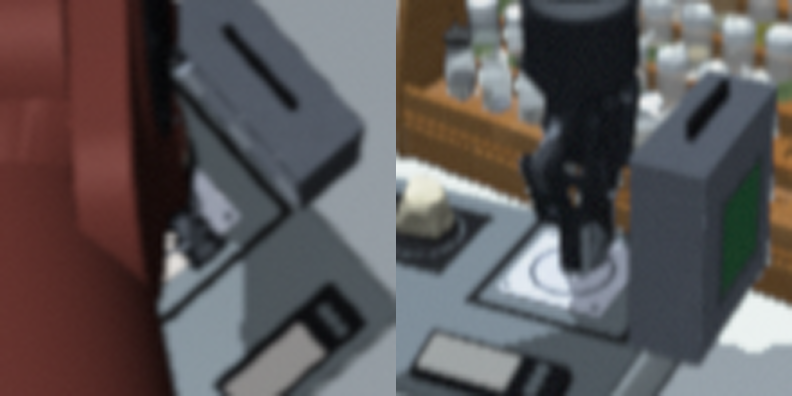

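The side crop shows the fingers around the dark stone, and the measured width of 31.6 mm confirms the grip. I lift it and carry it to the far place.

Request:
jog_arm --translation '[[0, 0, -0.01], [0, 0, -0.02], [0, 0, -0.02], [0, 0, -0.01], [0.03, 0, 0], [0.04, 0, 0], [0.04, -0.002, 0], [0.04, -0.002, 0], [0.035, 0, 0], [0.018, 0, 0]]' --rot '[[0, 0, 0], [0, 0, 0], [0, 0, 0], [0, 0, 0], [0, 0, 0], [0, 0, 0], [0, 0, 0], [0, 0, 0], [0, 0, 0], [0, 0, 0]]'

```text
clock: 7.8
eef_pos: [499.3, 322.2, 138.2]
tool_rot: [1.275, 2.871, 0.0]
wrist_force: [-0.4, -0.0, -0.0]
grip_width: 31.3
gripper_force: 29.8
```

```bash
python3 -c "
from h import *
plan(A2W([48,120,79]),42.35)"
```

```text
t 7.8 pos [499.31 322.24 138.23] yangle 42.09844553475302 rotz needed -0.2515544652469828 tool delta mm [-1.55  0.48 59.23] q [ 0.35  0.09 -0.09  1.39 -0.    1.19] F [-0.42 -0.04 -0.03] w 31.257494480567498 29.754968969500624
zaxis [ 0.  0. -1.]
```

Lower to just above the pick height, then sense the touchdown gently.

Request:
jog_arm --translation '[[0, 0, 0.012], [0, 0, 0.018], [0, 0, 0.015], [0, 0, 0.008], [0, 0, 0.004], [0, 0, 0.001], [0, 0, 0.001], [0, 0, 0], [0, 0, 0], [0, 0, 0]]' --rot '[[0, 0, 0], [0, 0, 0], [0, 0, 0], [0, 0, 0], [0, 0, 0], [0, 0, 0], [0, 0, 0], [0, 0, 0], [0, 0, 0], [0, 0, 0]]'

```text
clock: 9.05
eef_pos: [500.4, 321.2, 78.9]
tool_rot: [1.277, 2.87, 0.0]
wrist_force: [-0.2, -0.4, -0.3]
grip_width: 31.2
gripper_force: 29.8
```

Request:
jog_arm --translation '[[0, 0, 0.001], [0, 0, 0], [0, 0, 0], [0, 0, 0], [0, 0, 0], [0, 0, 0], [0, 0, 0], [0, 0, 0], [0, 0, 0], [0, 0, 0]]' --rot '[[0, 0, 0], [0, 0, 0], [0, 0, 0], [0, 0, 0], [0, 0, 0], [0, 0, 0], [0, 0, 0], [0, 0, 0], [0, 0, 0], [0, 0, 0]]'

```text
clock: 10.3
eef_pos: [500.4, 321.2, 78.1]
tool_rot: [1.277, 2.87, 0.0]
wrist_force: [-0.7, -0.4, 5.5]
grip_width: 31.0
gripper_force: 30.1
```

The force reading shows it has touched down. I release, rise and turn for the large stone.

Request:
jog_arm --translation '[[0, 0, 0], [0, 0, 0], [0, 0, 0], [0, 0, -0.01], [0, 0, -0.02], [0, 0, -0.02], [0, 0, -0.02], [0, 0, 0], [0, 0, 0], [0, 0, 0]]' --rot '[[0, 0, 0], [0, 0, 0], [0, 0, 0], [0, 0, 0], [0, 0, 0], [0, 0, 0], [0, 0, -10], [0, 0, -10], [0, 0, -10], [0, 0, -10]]' --claw 0.052

```text
clock: 11.55
eef_pos: [500.8, 321.3, 149.6]
tool_rot: [0.209, 3.133, 0.001]
wrist_force: [-0.2, -0.2, 0.3]
grip_width: 51.8
gripper_force: 0.0
```

Request:
jog_arm --translation '[[0, 0, 0], [0, 0, 0], [0, 0, 0], [0, 0, 0], [0, 0, 0], [0, 0, 0], [0, 0, 0], [0, 0, 0], [0, 0, 0], [0, 0, 0]]' --rot '[[0, 0, -10], [0, 0, -10], [0, 0, -10], [0, 0, -10], [0, 0, -10], [0, 0, 0], [0, 0, 0], [0, 0, 0], [0, 0, 0], [0, 0, 0]]'

```text
clock: 12.8
eef_pos: [500.2, 321.1, 147.7]
tool_rot: [1.126, -2.933, 0.0]
wrist_force: [-0.3, 0.5, 0.1]
grip_width: 52.1
gripper_force: 0.0
```

```bash
python3 -c "
from h import *
plan([553.3,271.4,76],132.35)"
```

```text
t 12.8 pos [500.21 321.1  147.73] yangle 131.99299372010793 rotz needed -0.3570062798920617 tool delta mm [ -6.21 -72.46  71.74] q [ 0.35  0.09 -0.07  1.41 -0.   -0.38] F [-0.34  0.51  0.1 ] w 52.07967366995328 0.0
zaxis [-0. -0. -1.]
```

Request:
jog_arm --translation '[[-0.003, -0.03, 0], [-0.003, -0.03, 0], [0, -0.0125, 0], [0, 0, 0.015], [0, 0, 0.02], [0, 0, 0.016], [0, 0, 0.012], [0, 0, 0.006], [0, 0, 0.002], [0, 0, 0]]' --rot '[[0, 0, 0], [0, 0, 0], [0, 0, 0], [0, 0, 0], [0, 0, 0], [0, 0, 0], [0, 0, 0], [0, 0, 0], [0, 0, 0], [0, 0, 0]]'

```text
clock: 14.05
eef_pos: [553.5, 271.3, 77.2]
tool_rot: [-1.126, 2.932, -0.0]
wrist_force: [0.1, 0.5, 0.8]
grip_width: 52.0
gripper_force: 0.0
```

Request:
jog_arm --translation '[[0, 0, 0], [0, 0, 0], [0, 0, 0], [0, 0, 0], [0, 0, 0], [0, 0, 0], [0, 0, 0], [0, 0, 0], [0, 0, 0], [0, 0, 0]]' --rot '[[0, 0, 0], [0, 0, 0], [0, 0, 0], [0, 0, 0], [0, 0, 0], [0, 0, 0], [0, 0, 0], [0, 0, 0], [0, 0, 0], [0, 0, 0]]' --claw 0.015 --grip_force 30

```text
clock: 15.3
eef_pos: [553.9, 271.3, 77.7]
tool_rot: [-1.126, 2.931, -0.001]
wrist_force: [-0.0, -0.4, 5.4]
grip_width: 34.2
gripper_force: 30.2
```

```bash
python3 -c "
from h import *
plan(A2W([45,-75,140]),132.35)
for n,r in(('top',(180,280,150,250)),('side',(200,330,90,220))):
    f=grab(n)['color'][r[2]:r[3],r[0]:r[1],::-1]
    globals()[n]=cv2.resize(f,(396,396),interpolation=cv2.INTER_CUBIC)
cv2.imwrite('pics/g2.png',np.hstack([top,side]))"
```

```text
t 15.3 pos [553.87 271.31  77.69] yangle 132.01431043917782 rotz needed -0.3356895608221748 tool delta mm [   7.71 -122.28  -62.2 ] q [ 0.24  0.18 -0.1   1.29 -0.   -0.49] F [-0.04 -0.36  5.44] w 34.20362329684995 30.18226831263746
zaxis [ 0.  0. -1.]
```

View pics/g2.png

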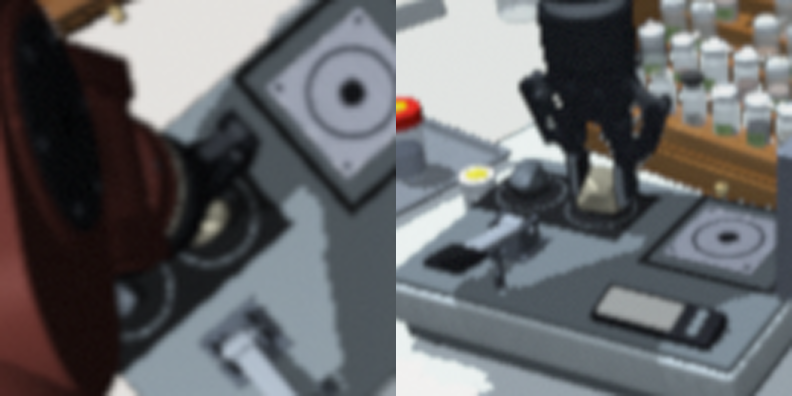

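The crops show the pale stone gripped, the dark stone resting on the far ring, and the window clear at about pixel (268,173) in the top view. Now I carry the large stone to the window.

Request:
jog_arm --translation '[[0, 0, -0.01], [0, 0, -0.02], [0, 0, -0.02], [0.002, -0.015, -0.005], [0.002, -0.03, 0], [0.002, -0.03, 0], [0.0017, -0.03, 0], [0, -0.0173, 0], [0, 0, 0], [0, 0, 0.01]]' --rot '[[0, 0, 0], [0, 0, 0], [0, 0, 0], [0, 0, 0], [0, 0, 0], [0, 0, 0], [0, 0, 0], [0, 0, 0], [0, 0, 0], [0, 0, 0]]'

```text
clock: 16.65
eef_pos: [629.5, 175.9, 122.2]
tool_rot: [-1.127, 2.931, -0.0]
wrist_force: [0.8, -0.3, -1.0]
grip_width: 34.5
gripper_force: 30.0
```

```bash
python3 -c "
from h import *
plan(A2W([45,-75,79]),132.35)"
```

```text
t 16.65 pos [629.51 175.88 122.18] yangle 132.04861873127118 rotz needed -0.301381268728818 tool delta mm [ 0.16 -0.66 43.18] q [ 0.07  0.27  0.09  1.38  0.   -0.66] F [ 0.84 -0.33 -0.99] w 34.49061956741857 30.04931422881782
zaxis [ 0.  0. -1.]
```

Request:
jog_arm --translation '[[0, 0, 0.012], [0, 0, 0.012], [0, 0, 0.008], [0, 0, 0.005], [0, 0, 0.002], [0, 0, 0.001], [0, 0, 0], [0, 0, 0], [0, 0, 0], [0, 0, 0]]' --rot '[[0, 0, 0], [0, 0, 0], [0, 0, 0], [0, 0, 0], [0, 0, 0], [0, 0, 0], [0, 0, 0], [0, 0, 0], [0, 0, 0], [0, 0, 0]]'

```text
clock: 17.9
eef_pos: [629.4, 175.2, 81.8]
tool_rot: [-1.126, 2.933, -0.0]
wrist_force: [-0.1, -0.8, -1.3]
grip_width: 34.3
gripper_force: 30.0
```

Request:
jog_arm --translation '[[0, 0, 0.001], [0, 0, 0], [0, 0, 0.001], [0, 0, 0], [0, 0, 0.001], [0, 0, 0], [0, 0, 0.0005], [0, 0, 0], [0, 0, 0.0005], [0, 0, 0]]' --rot '[[0, 0, 0], [0, 0, 0], [0, 0, 0], [0, 0, 0], [0, 0, 0], [0, 0, 0], [0, 0, 0], [0, 0, 0], [0, 0, 0], [0, 0, 0]]'

```text
clock: 19.15
eef_pos: [629.4, 175.3, 77.8]
tool_rot: [-1.126, 2.933, -0.0]
wrist_force: [0.3, 0.3, -1.1]
grip_width: 34.3
gripper_force: 30.1
```

Request:
jog_arm --translation '[[0, 0, 0.0005], [0, 0, 0], [0, 0, 0.0005], [0, 0, 0], [0, 0, 0], [0, 0, 0], [0, 0, 0], [0, 0, 0], [0, 0, 0], [0, 0, 0]]' --rot '[[0, 0, 0], [0, 0, 0], [0, 0, 0], [0, 0, 0], [0, 0, 0], [0, 0, 0], [0, 0, 0], [0, 0, 0], [0, 0, 0], [0, 0, 0]]'

```text
clock: 20.4
eef_pos: [629.5, 175.3, 77.6]
tool_rot: [-1.126, 2.932, -0.0]
wrist_force: [-3.6, -0.3, 8.0]
grip_width: 34.8
gripper_force: 30.6
```

The stone has touched down. I release and rise.

Request:
jog_arm --translation '[[0, 0, 0], [0, 0, 0], [0, 0, 0], [0, 0, -0.01], [0, 0, -0.02], [0, 0, -0.03], [0, 0, -0.04], [0, 0, -0.04], [0, 0, -0.04], [0, 0, 0]]' --rot '[[0, 0, 0], [0, 0, 0], [0, 0, 0], [0, 0, 0], [0, 0, 0], [0, 0, 0], [0, 0, 0], [0, 0, 0], [0, 0, 0], [0, 0, 0]]' --claw 0.046

```text
clock: 21.65
eef_pos: [631.0, 175.4, 262.7]
tool_rot: [-1.124, 2.926, -0.004]
wrist_force: [-0.4, 0.6, -0.7]
grip_width: 46.3
gripper_force: 0.0
```

```bash
python3 -c "
from h import *
plan(A2W([10,-245,255]),132.35)
f=grab('top');s=grab('side')
a=f['color'][60:240,180:420,::-1]; b=s['color'][60:240,210:450,::-1]
cv2.imwrite('pics/w.png',np.vstack([cv2.resize(x,(400,300),interpolation=cv2.INTER_CUBIC) for x in(a,b)]))
P=[A2W(p) for p in ((10,-245,175),(10,-245,255),(10,-195,184),(45,-75,88),(45,115,86))]
print(proj(f,P),proj(s,P))
# tri of rack front-right top corner, manual later
"
```

```text
t 21.65 pos [631.05 175.44 262.72] yangle 132.0256048895979 rotz needed -0.3243951104020937 tool delta mm [  35.04 -169.48    8.34] q [ 0.07  0.28  0.35  1.63 -0.   -0.66] F [-0.36  0.57 -0.73] w 46.33972128125012 0.0
zaxis [ 0.01  0.   -1.  ]
[[329.85 129.78]
 [331.14 121.11]
 [313.27 143.43]
 [267.83 171.92]
 [209.43 222.82]] [[371.55 150.94]
 [373.33 116.42]
 [349.82 142.83]
 [309.   162.07]
 [243.8  147.97]]
```

View pics/w.png

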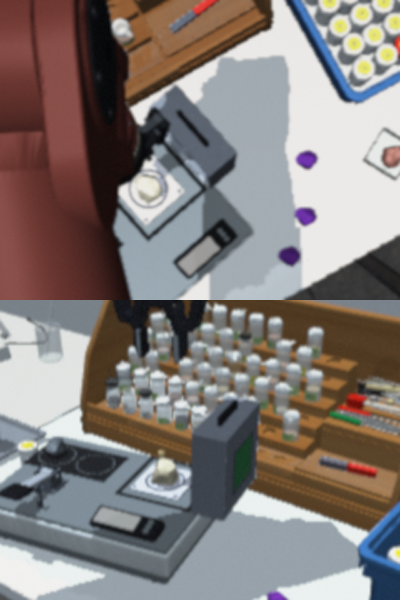

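The pale stone sits in the middle of the window at top-view pixel (269,172), against an expected (268,172). The space to the right of the lid is free. I shut the fingers and go over to the lid's outer side.

Request:
jog_arm --translation '[[0.007, -0.02, 0], [0.007, -0.035, 0], [0.007, -0.04, 0], [0.007, -0.04, 0], [0.007, -0.031, 0], [0, 0, 0], [0, 0, 0], [0, 0, 0], [0, 0, 0], [0, 0, 0]]' --rot '[[0, 0, 0], [0, 0, 0], [0, 0, 0], [0, 0, 0], [0, 0, 0], [0, 0, 0], [0, 0, 0], [0, 0, 0], [0, 0, 0], [0, 0, 0]]' --claw 0.0

```text
clock: 23.0
eef_pos: [714.4, 29.1, 257.0]
tool_rot: [-1.127, 2.932, -0.0]
wrist_force: [0.1, 0.1, 0.1]
grip_width: 0.0
gripper_force: 0.0
```

```bash
python3 -c "
from h import *
plan(A2W([10,-242,180]),132.35)"
```

```text
t 23.0 pos [714.37  29.05 257.02] yangle 132.06253069849478 rotz needed -0.28746930150521166 tool delta mm [-1.09 -1.98 77.02] q [-0.14  0.5   0.61  1.68 -0.   -0.88] F [0.05 0.05 0.1 ] w 0.006749617344230577 0.0
zaxis [ 0. -0. -1.]
```

Request:
jog_arm --translation '[[0, 0, 0.015], [0, 0, 0.02], [0, 0, 0.02], [0, 0, 0.013], [0, 0, 0.006], [0, 0.008, 0], [0, 0.008, 0], [0, 0.006, 0], [0, 0.004, 0], [0, 0, 0]]' --rot '[[0, 0, 0], [0, 0, 0], [0, 0, 0], [0, 0, 0], [0, 0, 0], [0, 0, 0], [0, 0, 0], [0, 0, 0], [0, 0, 0], [0, 0, 0]]'

```text
clock: 24.25
eef_pos: [697.0, 48.1, 183.1]
tool_rot: [-1.127, 2.932, -0.0]
wrist_force: [-0.1, -0.1, -0.7]
grip_width: 0.1
gripper_force: 0.0
```

```bash
python3 -c "
from h import *
plan(A2W([10,-210,182]),132.35)"
```

```text
t 24.25 pos [697.    48.13 183.08] yangle 132.04344490409136 rotz needed -0.30655509590863517 tool delta mm [-1.05  4.19  1.08] q [-0.12  0.41  0.36  1.52 -0.   -0.85] F [-0.08 -0.14 -0.7 ] w 0.09988334240391604 0.0
zaxis [ 0. -0. -1.]
```

Request:
jog_arm --translation '[[0, 0.007, 0], [0, 0.007, -0.001], [0, 0.007, -0.002], [0, 0.007, -0.002], [0, 0.007, -0.002], [0, 0.008, 0], [0, 0.009, 0], [0, 0.009, 0], [0, 0.009, 0], [0, 0, 0]]' --rot '[[0, 0, 0], [0, 0, 0], [0, 0, 0], [0, 0, 0], [0, 0, 0], [0, 0, 0], [0, 0, 0], [0, 0, 0], [0, 0, 0], [0, 0, 0]]'

```text
clock: 25.5
eef_pos: [649.1, 100.8, 189.0]
tool_rot: [1.127, -2.931, -0.002]
wrist_force: [0.1, -0.9, 0.3]
grip_width: 0.2
gripper_force: 0.0
```

```bash
python3 -c "
from h import *
plan(A2W([10,-108,180]),132.35)
s=grab('side'); b=s['color'][60:220,250:450,::-1]
cv2.imwrite('pics/l1.png',cv2.resize(b,(500,400),interpolation=cv2.INTER_CUBIC))"
```

```text
t 25.5 pos [649.14 100.84 189.03] yangle 132.07882605911624 rotz needed -0.2711739408837559 tool delta mm [-0.77 34.98  9.09] q [-0.04  0.28  0.21  1.51  0.   -0.78] F [ 0.09 -0.93  0.31] w 0.15447848938329145 0.0
zaxis [-0.  0. -1.]
```

View pics/l1.png

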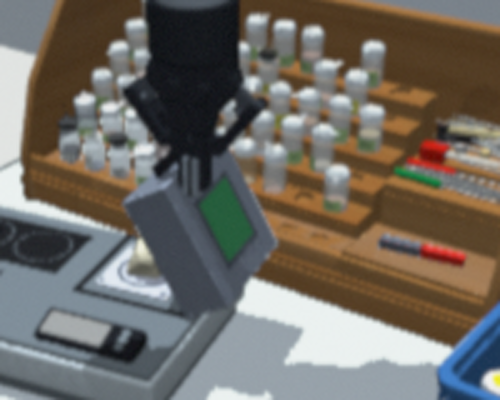

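The side view shows the fingers swinging the lid over, tilted at about 1 rad. I continue along the arc.

Request:
jog_arm --translation '[[0, 0.009, 0.001], [0, 0.009, 0.002], [0, 0.009, 0.003], [0, 0.008, 0.004], [0, 0.008, 0.004], [0, 0.008, 0.005], [0, 0.007, 0.005], [0, 0.007, 0.006], [0, 0.008, 0.009], [0, 0.006, 0.007]]' --rot '[[0, 0, 0], [0, 0, 0], [0, 0, 0], [0, 0, 0], [0, 0, 0], [0, 0, 0], [0, 0, 0], [0, 0, 0], [0, 0, 0], [0, 0, 0]]'

```text
clock: 26.8
eef_pos: [596.7, 159.1, 142.9]
tool_rot: [1.127, -2.932, -0.001]
wrist_force: [-0.6, 1.4, 3.4]
grip_width: 0.3
gripper_force: 1.5
```

Request:
jog_arm --translation '[[0, 0.003, 0.005], [0, 0.003, 0.005], [0, 0.002, 0.004], [0, 0.001, 0.003], [0, 0, 0.002], [0, 0, 0.001], [0, 0, 0], [0, 0, 0], [0, 0, 0], [0, 0, 0]]' --rot '[[0, 0, 0], [0, 0, 0], [0, 0, 0], [0, 0, 0], [0, 0, 0], [0, 0, 0], [0, 0, 0], [0, 0, 0], [0, 0, 0], [0, 0, 0]]'

```text
clock: 28.05
eef_pos: [591.4, 165.1, 123.7]
tool_rot: [1.126, -2.933, 0.0]
wrist_force: [-0.0, -0.0, 0.1]
grip_width: 0.2
gripper_force: 0.0
```

```bash
python3 -c "
from h import *
plan(A2W([10,-50,120]),132.35)"
```

```text
t 28.05 pos [591.35 165.11 123.68] yangle 132.01663666648037 rotz needed -0.3333633335196282 tool delta mm [-0.3   6.57  3.68] q [ 0.06  0.15 -0.04  1.37 -0.   -0.67] F [-0.01 -0.    0.06] w 0.15549514360259042 0.0
zaxis [-0. -0. -1.]
```

Request:
jog_arm --translation '[[0, 0.004, 0.001], [0, 0, 0.001], [0, 0, 0], [0, 0, 0.001], [0, 0, 0], [0, 0, 0.001], [0, 0, 0], [0, 0, 0], [0, 0, 0], [0, 0, 0]]' --rot '[[0, 0, 0], [0, 0, 0], [0, 0, 0], [0, 0, 0], [0, 0, 0], [0, 0, 0], [0, 0, 0], [0, 0, 0], [0, 0, 0], [0, 0, 0]]'

```text
clock: 29.3
eef_pos: [588.7, 168.3, 121.0]
tool_rot: [-1.126, 2.932, -0.0]
wrist_force: [-5.0, 2.7, 11.4]
grip_width: 0.2
gripper_force: 5.7
```

Request:
jog_arm --translation '[[0, 0, 0.001], [0, 0, 0], [0, 0, 0], [0, 0, 0], [0, 0, 0], [0, 0, 0], [0, 0, 0], [0, 0, 0], [0, 0, 0], [0, 0, 0]]' --rot '[[0, 0, 0], [0, 0, 0], [0, 0, 0], [0, 0, 0], [0, 0, 0], [0, 0, 0], [0, 0, 0], [0, 0, 0], [0, 0, 0], [0, 0, 0]]'

```text
clock: 30.55
eef_pos: [588.7, 168.3, 121.0]
tool_rot: [-1.126, 2.932, -0.001]
wrist_force: [-9.1, 0.5, 17.1]
grip_width: 0.0
gripper_force: 8.9
```

Request:
jog_arm --translation '[[0, 0, -0.01], [0, 0, -0.02], [0, 0, -0.01], [0, 0, 0], [0, 0, 0], [0, 0, 0], [0, 0, 0], [0, 0, 0], [0, 0, 0], [0, 0, 0]]' --rot '[[0, 0, 0], [0, 0, 0], [0, 0, 0], [0, 0, 0], [0, 0, 0], [0, 0, 0], [0, 0, 0], [0, 0, 0], [0, 0, 0], [0, 0, 0]]'

```text
clock: 31.8
eef_pos: [588.7, 168.2, 158.8]
tool_rot: [-1.126, 2.933, -0.0]
wrist_force: [-0.1, -0.0, -0.4]
grip_width: 0.1
gripper_force: 0.0
```

```bash
python3 -c "
from h import *
plan(A2W([-105,80,150]),132.35)
s=grab('side'); b=s['color'][90:240,190:390,::-1]
cv2.imwrite('pics/l2.png',cv2.resize(b,(600,450),interpolation=cv2.INTER_CUBIC))"
```

```text
t 31.8 pos [588.67 168.19 158.78] yangle 132.019914956921 rotz needed -0.3300850430789808 tool delta mm [115.53 131.81   8.76] q [ 0.07  0.14  0.    1.44 -0.   -0.67] F [-0.11 -0.04 -0.45] w 0.10236923551825654 0.0
zaxis [ 0. -0. -1.]
```

View pics/l2.png

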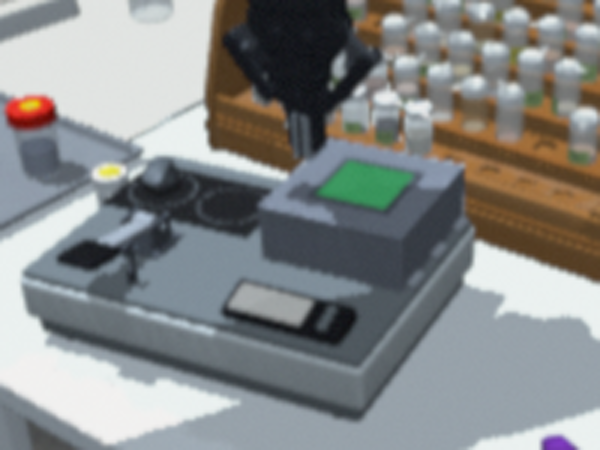

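The side view shows the lid flat and shut, the dark stone on the far ring and the lever still up. Now I move to the lever.

Request:
jog_arm --translation '[[0.015, 0.017, 0], [0.02, 0.023, 0], [0.025, 0.028, 0], [0.025, 0.028, 0], [0.02, 0.023, 0], [0.0105, 0.0128, 0], [0, 0, 0.015], [0, 0, 0.015], [0, 0, 0.008], [0, 0, 0]]' --rot '[[0, 0, 0], [0, 0, 0], [0, 0, 0], [0, 0, 0], [0, 0, 0], [0, 0, 0], [0, 0, 0], [0, 0, 0], [0, 0, 0], [0, 0, 0]]'

```text
clock: 33.1
eef_pos: [414.3, 188.5, 119.6]
tool_rot: [1.125, -2.931, -0.001]
wrist_force: [0.0, 0.0, -1.0]
grip_width: -0.3
gripper_force: 0.0
```

```bash
python3 -c "
from h import *
plan(A2W([-105,80,93]),132.35)"
```

```text
t 33.1 pos [414.28 188.54 119.61] yangle 131.99936393035574 rotz needed -0.35063606964425276 tool delta mm [-0.45 -0.07 26.61] q [ 0.14 -0.34 -0.52  1.4  -0.   -0.59] F [ 0.    0.01 -1.  ] w -0.2611860703147682 0.0
zaxis [-0. -0. -1.]
```

Request:
jog_arm --translation '[[0, 0, 0.004], [0, 0, 0.004], [0, 0, 0.004], [0, 0, 0.003], [0, 0, 0.002], [0, 0, 0.002], [0, 0, 0.001], [0, 0, 0], [0, 0, 0], [0, 0, 0]]' --rot '[[0, 0, 0], [0, 0, 0], [0, 0, 0], [0, 0, 0], [0, 0, 0], [0, 0, 0], [0, 0, 0], [0, 0, 0], [0, 0, 0], [0, 0, 0]]'

```text
clock: 34.35
eef_pos: [414.7, 188.7, 100.9]
tool_rot: [-1.126, 2.933, -0.0]
wrist_force: [-1.4, -1.3, 2.8]
grip_width: 0.3
gripper_force: 1.9
```

Request:
jog_arm --translation '[[0, 0, 0.002], [0, 0, 0.002], [0, 0, 0.002], [0, 0, 0.001], [0, 0, 0.001], [0, 0, 0], [0, 0, 0], [0, 0, 0], [0, 0, 0], [0, 0, 0]]' --rot '[[0, 0, 0], [0, 0, 0], [0, 0, 0], [0, 0, 0], [0, 0, 0], [0, 0, 0], [0, 0, 0], [0, 0, 0], [0, 0, 0], [0, 0, 0]]'

```text
clock: 35.6
eef_pos: [414.5, 188.6, 92.7]
tool_rot: [1.126, -2.932, 0.001]
wrist_force: [-3.2, -3.8, 5.8]
grip_width: 0.0
gripper_force: 3.0
```

```bash
python3 -c "
from h import *
plan(A2W([-105,80,93]),132.35)
s=grab('side');t=grab('top')
a=s['color'][120:220,190:350,::-1];b=t['color'][150:250,180:340,::-1]
cv2.imwrite('pics/f.png',np.vstack([cv2.resize(x,(480,300),interpolation=cv2.INTER_CUBIC) for x in(a,b)]))"
```

```text
t 35.6 pos [414.47 188.61  92.73] yangle 132.01821316758034 rotz needed -0.33178683241965246 tool delta mm [-0.22  0.04 -0.27] q [ 0.14 -0.33 -0.56  1.34 -0.   -0.59] F [-3.16 -3.8   5.78] w 0.00545425366088995 2.9881337354891
zaxis [-0. -0. -1.]
```

View pics/f.png

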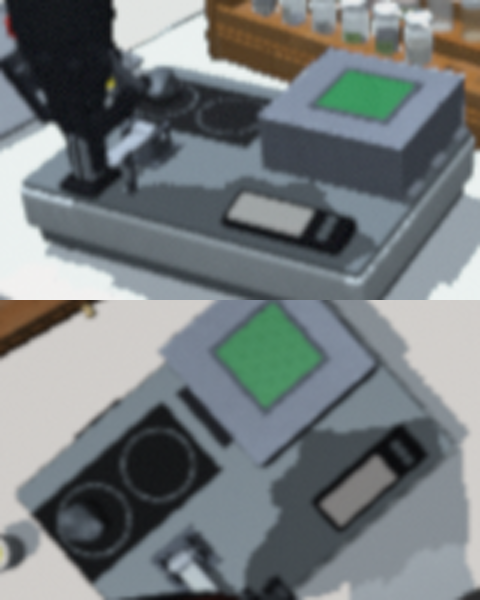

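The views show the fingers on the level paddle, with 5.8 N of vertical force against about 5.5 N expected at half travel. The lid is shut and the dark stone is on the far ring.

```bash
python3 -c "
from h import *
print(order.sign_off())"
```

```text
the job is handed in; nothing more can be done
None
```

The job is handed in, though no verdict came back: the larger stone is on the window under the shut lid, the smaller stone is on the far waiting place, and the fingers are holding the lever at about half travel (5.8 N, tip at 92.7 mm).

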